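Set the ratchet prop level with the microscope stage and lay a long bar specimen across

TASK

The long aluminium bar has to be examined on the inverted microscope. Raise the column of the ratchet prop beside it, click by click, to the notch that brings its saddle level with the stage, and lean on the saddle with about 15 N, never more than 25 N, to prove that the pawl has caught. Then lay the bar gently across stage and saddle so that it lies level with one of its end holes over the stage opening, let go, and leave the microscope and everything else on the bench alone.

Things in the scene. Friction and masses are not known exactly. Their poses are not given: they have to be found in the camera images.
- microscope: White inverted microscope, fixed; foot 400 x 200 mm. Origin on the table under the stage opening; x points to the eyepieces (375 mm high, 100 to 280 mm ahead of the origin, within 65 mm of the middle line), y to the flank where the prop stands; nothing of it is beyond 140 mm along y. Delicate: do not push it.
- stage_opening (a point): Centre of the round stage opening (32 mm, dark, in a steel ring) on the top face of the stage, a flat black plate 240 (along the microscope's x) x 160 x 14 mm, free above, its top 200 mm over the table.
- prop: Ratchet prop, fixed to the bench by the microscope's +y flank: grey square-cornered foot 110 (x) x 100 (y) x 14 mm, sleeve at most 42 mm across, up to 96 mm over the table. Origin under the foot's centre, on the column's axis. Its y points away from the microscope.
- column: Round steel saw-toothed column (28 mm across) that slides straight up out of the sleeve, with the saddle on top; 300 g. Origin at the centre of the saddle's seat; x across the groove, y along it. Notches are 10 mm apart: seat 150 mm over the table in the lowest, 200 mm (level with the stage) in the sixth, end stop at 216. It starts in the second, third or fourth notch, 0 to 3 mm above it.
- saddle_seat (a point): Column's origin: centre of the saddle's seat, where the bar will lie. Saddle: plate 50 (x) x 24 (y) x 12 mm under the seat; at each x end a lip 6 mm thick, 7 mm above the seat, 38 mm between the lips. The outer x faces, 50 mm apart, are flat, from 12 mm below to 7 mm above the seat: good to grip from above and lift.
- sleeve_mouth (a point): Top of the sleeve on the column's axis. Lifting takes 8 to 14 N: it grows some 4 N up each tooth, then falls by 4 N or more for about 1 mm as the pawl clicks in. Sleeve friction (4.5 N) keeps the column wherever it is left, so after a click it can stand a few mm above its notch until it is pushed down onto the pawl, where it stops hard.
- pawl: Dark spring pawl on the sleeve's +y side; origin on its pivot, 76 mm over the table. It clicks under the teeth by itself. Proved when it carries over 10 N from the column in the right notch for 0.2 s: push 13 to 25 N down on the saddle. Over 30 N damages it. Its thumb lever, 55 mm out along the prop's +y, lets the column down but takes a second hand: do not raise the column past the right notch.
- bar: The specimen: plain aluminium flat bar 320 (its y) x 28 (x) x 22 mm (z) with four holes, 350 to 650 g, lying flat on the table. Origin at the centre of its underside. It may go on either way round.
- bar_end_a (a point): On the bar's underside, under its last hole at the +y end, 130 mm from the bar's centre and 30 mm from that end.
- bar_end_b (a point): The same at the -y end, 130 mm from the centre.
- puck1: Dark round mounted specimen, 32 mm across, 20 mm high; leave it.
- puck2: The same, another.
- puck3: The same, another.
- slidebox: Grey slide box 100 x 190 x 30 mm; leave it.
- washbottle: White bottle, 60 mm across, 160 mm high; leave it.
- tweezers: Steel tweezers lying flat, 120 mm long; leave them.
Things that resemble listed ones, but are neither listed nor needed, are in the scene too. There is more than one size of the prop; the job needs the largest.

How it is judged:
By the outcome, as a careful person would: the job done as asked, in the order asked, and still so for the second after the job is handed in, with the robot touching nothing.
It also fails if it takes over 72 s, if anything falls off the work surface, if the arm or the gripper's body presses on something with over 40 N, if the wrist force passes 120 N, or if a joint passes its speed limit or range.

ROBOT

A 7-joint arm with a two-finger parallel gripper is mounted at the origin on the work surface. World frame = base frame: x ahead of the robot, y to its left, z up, the work surface at z = 0. Lengths are in m, angles in rad, forces in N, time in s.
With the tool pointing down it reaches from about 0.425 to 1.025 m from the base axis. Payload 9.4 kg.
Tool frame: the origin (TCP) lies at the very end of the fingers, on their centre line; the grasp point (between the pads) lies 19 mm behind it; z points along the fingers, x is the direction in which the jaws open and shut, and the axes are right-handed (so a half turn about z gives the same grasp; the last joint's range is limited). The gripper opens to 85 mm and grips with 20 to 120 N. Pads are 22 mm wide; open, the fingers measure 114 mm over their backs; the gripper's body (76 mm by 85 mm) begins 54 mm behind the grasp point. The pads swing forward as they close: fully open they stand 13 mm farther back than shut.
Start: joints at [1.222, 0.599, -0.003, 1.599, 0.002, 0.943, -0.08], TCP at [0.195, -0.698, 0.201] pointing down, gripper open.
Joint ranges: [-2.57, 2.57], [-0.35, 1.97], [-1.29, 1.29], [0.11, 2.56], [-1.05, 4.19], [0.11, 1.86], [-2.63, 2.63]. Speed limits (rad/s): [2.22, 2.22, 3.01, 3.01, 3.14, 3.14, 3.14].

INTERFACE

Orientations are given as a 3x3 rotation matrix whose columns are the frame's x, y, z axes.
In Python, from plant import manip, eyes, recognise, trace, landmark_of gives the robot as it stands. The module is installed in compiled form; this text tells all that it offers.
- The arm moves only by the shell command python3 -m crank 'ROWS'. ROWS is JSON, one flat list of numbers, 7 for each row, row after row: the shift along the world's x, y, z in cm, then the turn, a rotation vector about the world's x, y, z in rad, then the finger opening in cm, from 0 to 8.54. A call has 1 to 8 rows; each row shifts and turns the commanded pose from where the row before left it; what a row does not reach is not made up. A row lasts 1/10 s, in which the tool goes at most 50 mm and 8.59 degrees, less where a joint would pass 70% of its speed; a pose out of reach is approached as far as the arm can. A call with a gripper value outside its range is refused whole. The fingers move at their own pace and stop on an object; the grip force is fixed at half the most. Time passes only in rows, so rows that do not move let the fingers close. It gives the time, the measured TCP pose, the force and the opening at its end, in the units of the state.
- manip.sense(): the state, without advancing time (a new reading comes with each control period).
- eyes.camera(name): name is "scene" or "top"; returns the picture (400x640x3 uint8, red, green, blue); there is no depth.
- eyes.camera_info(name): a dict with "intrinsics" (3x3 intrinsics, pixels), "rvec" (rotation vector, rad) and "tvec" (3), from world to camera coordinates, as OpenCV has them. Camera axes: x right, y down, z forward; pixel columns grow to the right and rows downward; lengths in m; the calibration is good to about 2 mm. A picture is of the moment at which its call begins. camera_info takes no time and is no camera call.
- manip.job_done(): hands the job in, once; it reports no verdict.
Trained networks look in the newest picture that a camera, given by its name, has taken for a name from the list of things; names that differ only in an ending like _2 or _b are one class to them, and where a whole thing is asked for, a point or a joint stands for the part that bears it (a point fixed in the world has none). Each returns a list of dicts, best first, with "score" (0 to 1); they miss things now and then, are a little off and sometimes report something else, mostly with a low value. They report only what shows in the picture. A call takes as long as a camera call. They do not tell look-alikes from the thing itself.
- recognise(camera, query): "position" ([column, row] in pixels, amid what is visible of it).
- trace(camera, query): "pixels" (400x640 bool, what is visible of it) and "position" ([column, row] in pixels, amid what is visible of it).
- landmark_of(camera, query): "position" ([column, row] in pixels: a listed point, or the origin of a listed thing).
The state is a dict: "time_s": time; "joint_positions": joint angles; "dq": joint speeds; "tau": joint torques, N m; "tcp_pos": TCP position; "orientation": TCP orientation; "contact_force": force on the tool from outside, world axes, zero at the start; "torque": the same for the moment, N m; "gripper_width": finger opening in m.
Only numpy, scipy, OpenCV 4.12 (cv2) and the standard library are available. Lean on these libraries where they do the work, as an engineer would, in place of code of your own. Each camera call takes 0.05 s, during which the arm holds its last target. There are 200 camera calls.

## Working session

There is one attempt and no reset: what is moved stays moved. The work goes in short steps, Python scripts to look and compute and a shell command to move; the robot and the scene stay as the last step left them, time stands still between calls to the robot, and variables do not carry over. Pictures are saved under pics/ and viewed, about 8 in all and at most 12, crops included, and the job is handed in when it is done.

```bash
mkdir -p pics
cat > h.py <<'E'
import numpy as np, cv2
from plant import manip, eyes, recognise, trace, landmark_of
def ray(cam,p):
    i=eyes.camera_info(cam);K=np.array(i["intrinsics"],float);R=cv2.Rodrigues(np.array(i["rvec"],float))[0];t=np.array(i["tvec"],float).ravel()
    d=R.T@np.linalg.inv(K)@np.array([p[0],p[1],1.]);return -R.T@t,d
def atz(cam,p,z):
    c,d=ray(cam,p);return c+d*(z-c[2])/d[2]
def proj(cam,P):
    i=eyes.camera_info(cam)
    return cv2.projectPoints(np.atleast_2d(np.array(P,float)),np.array(i["rvec"],float),np.array(i["tvec"],float),np.array(i["intrinsics"],float),None)[0][:,0]
def tri(p1,p2):
    c1,d1=ray("top",p1);c2,d2=ray("scene",p2)
    A=np.stack([d1,-d2],1);s=np.linalg.lstsq(A,c2-c1,rcond=None)[0]
    a=c1+d1*s[0];b=c2+d2*s[1];return (a+b)/2,np.linalg.norm(a-b)
def snap(cam,name):
    im=eyes.camera(cam);cv2.imwrite("pics/"+name,im[:,:,::-1]);return im
E
python3 - <<'E'
from h import *
np.set_printoptions(precision=3,suppress=True)
a=snap("top","t0.png");b=snap("scene","s0.png")
cv2.imwrite("pics/both.png",np.vstack([a,b])[:,:,::-1])
Z=dict(microscope=0,stage_opening=.2,prop=0,saddle_seat=.175,sleeve_mouth=.096,pawl=.076,bar=0,bar_end_a=0,bar_end_b=0)
for n,z in Z.items():
  for c in("top","scene"):
    print(n,c,[(round(r["score"],2),np.round(r["position"],1).tolist(),atz(c,r["position"],z)[:2].round(3).tolist()) for r in landmark_of(c,n)[:4]])
print(ray("top",(320,200)),ray("scene",(320,200)))
E
```

```text
microscope top [(0.59, [412.9, 167.3], [0.566, -0.267])]
microscope scene [(0.68, [276.9, 240.0], [0.407, -0.084])]
stage_opening top []
stage_opening scene [(0.72, [241.3, 246.2], [0.568, -0.267]), (0.65, [420.0, 189.4], [0.633, 0.24])]
prop top [(0.88, [349.3, 172.4], [0.555, -0.062]), (0.84, [266.8, 259.5], [0.28, 0.21]), (0.59, [453.8, 285.6], [0.186, -0.383])]
prop scene [(0.85, [331.4, 181.7], [0.257, 0.217]), (0.78, [156.8, 230.5], [0.175, -0.366]), (0.68, [312.6, 264.7], [0.549, -0.051]), (0.17, [293.5, 230.7], [0.399, -0.022])]
saddle_seat top [(0.68, [351.0, 165.6], [0.55, -0.056]), (0.46, [260.6, 263.3], [0.284, 0.201])]
saddle_seat scene [(0.64, [336.0, 153.8], [0.338, 0.171]), (0.56, [242.5, 246.5], [0.547, -0.254]), (0.54, [312.2, 222.1], [0.563, -0.063]), (0.46, [149.5, 204.8], [0.271, -0.388])]
sleeve_mouth top [(0.93, [456.4, 285.2], [0.201, -0.361]), (0.92, [264.1, 265.8], [0.27, 0.204]), (0.76, [346.2, 168.3], [0.555, -0.047]), (0.74, [276.3, 136.1], [0.658, 0.161])]
sleeve_mouth scene [(0.93, [148.8, 215.4], [0.214, -0.385]), (0.79, [333.5, 164.6], [0.289, 0.199])
[... 289 characters left out ...]
.282, 0.233]), (0.37, [321.4, 243.9], [0.558, -0.029])]
bar top [(0.97, [282.0, 182.1], [0.529, 0.156])]
bar scene [(0.67, [369.8, 234.8], [0.538, 0.161]), (0.49, [316.0, 240.8], [0.473, 0.011])]
bar_end_a top [(0.89, [285.3, 217.5], [0.414, 0.148]), (0.64, [279.8, 138.1], [0.673, 0.161])]
bar_end_a scene [(0.9, [399.5, 257.4], [0.66, 0.174]), (0.62, [342.5, 210.2], [0.4, 0.16])]
bar_end_b top [(0.89, [285.3, 217.5], [0.414, 0.148]), (0.64, [279.8, 138.1], [0.673, 0.161])]
bar_end_b scene [(0.9, [399.5, 257.4], [0.66, 0.174]), (0.62, [342.5, 210.2], [0.4, 0.16])]
(array([0.381, 0.02 , 1.292]), array([ 0.067,  0.011, -0.998])) (array([ 1.388, -0.612,  1.041]), array([-0.642,  0.445, -0.625]))
```

```bash
python3 -c "
import cv2
a=cv2.imread('pics/both.png');cv2.imwrite('pics/both2.png',cv2.resize(a,(480,600),interpolation=cv2.INTER_AREA))"
```

```text
(no output)
```

View pics/t0.png

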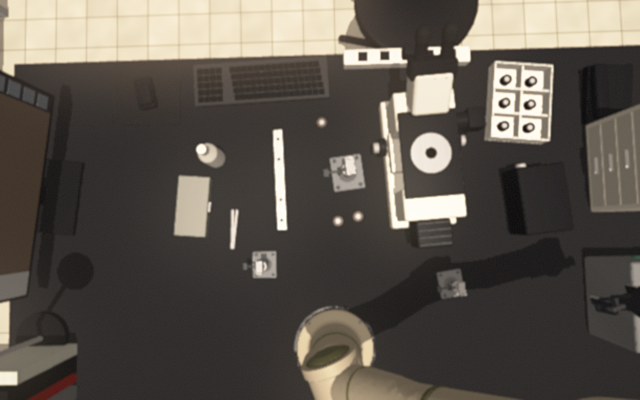

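View pics/s0.png

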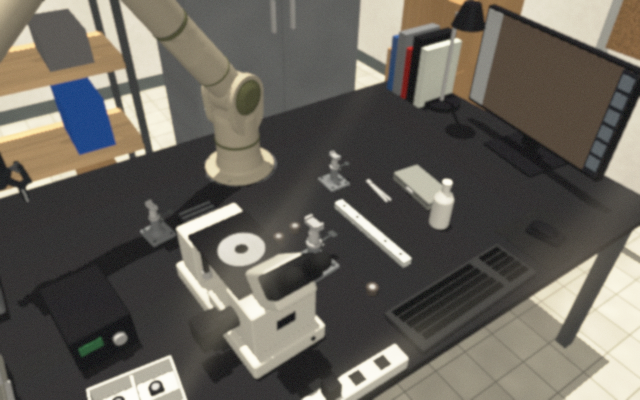

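The top view looks down with world x up and y left. It shows the bar at about (280,180), the target prop at (348,172) beside the microscope, and the stage opening at (431,153). Two smaller props stand at (263,265) and (452,285). The scene view agrees: microscope at (242,247), prop at (313,235), bar at (372,232). Next I'll refine positions and angles.

Run:
```python
from h import *
np.set_printoptions(precision=4,suppress=True)
a=eyes.camera("top");b=eyes.camera("scene")
print({k:np.round(v,3).tolist() for k,v in manip.sense().items()})
# bar: threshold, top face z=.022
for cam,im in(("top",a),("scene",b)):
    for r in trace(cam,"bar")[:2]:
        m=r["pixels"].astype(np.uint8);ys,xs=np.nonzero(m)
        P=np.array([atz(cam,(x,y),.018 if cam=="scene" else .022)[:2] for x,y in zip(xs,ys)],np.float32)
        print("bar",cam,r["score"],m.sum(),cv2.minAreaRect(P))
# stage ring in both
for cam,im,c in(("top",a,(431,153)),("scene",b,(241,247))):
    g=cv2.cvtColor(im,cv2.COLOR_RGB2GRAY);w=26
    sub=(g>130).astype(np.uint8);n,l,st,ce=cv2.connectedComponentsWithStats(sub)
    for dx in(10,12):
        k=l[c[1],c[0]+dx]
        if k: 
            cnt=max(cv2.findContours((l==k).astype(np.uint8),0,1)[0],key=len)
            e=cv2.fitEllipse(cnt);print("ring",cam,st[k],e,atz(cam,e[0],.2))
for cam in("top","scene"):
    for r in trace(cam,"prop")[:4]:
        m=r["pixels"].astype(np.uint8);ys,xs=np.nonzero(m);print(cam,r["score"],np.round(r["position"]),xs.min(),xs.max(),ys.min(),ys.max())
    for q in("saddle_seat","stage_opening"):print(q,[(round(r["score"],2),np.round(r["position"],1)) for r in landmark_of(cam,q)])
print("tri seat",tri((351,165.6),(312.2,222.1)))
A=cv2.resize(a[85:260,300:500],None,fx=4,fy=4,interpolation=cv2.INTER_CUBIC)[:600]
B=cv2.resize(b[190:310,230:390],None,fx=5,fy=5,interpolation=cv2.INTER_CUBIC)
cv2.imwrite("pics/A.png",cv2.resize(a[100:250,310:480],None,fx=4,fy=4,interpolation=cv2.INTER_CUBIC)[:,:,::-1]);cv2.imwrite("pics/B.png",B[:,:,::-1])
```

```text
{'time_s': 1.1, 'joint_positions': [1.222, 0.599, -0.002, 1.599, 0.002, 0.943, -0.08], 'dq': [0.001, 0.001, 0.001, 0.0, 0.0, -0.0, 0.0], 'tau': [-0.0, -77.623, 1.563, -25.838, 0.012, 0.002, -0.0], 'tcp_pos': [0.195, -0.698, 0.201], 'orientation': [[0.268, -0.963, -0.0], [-0.963, -0.268, -0.0], [-0.0, 0.0, -1.0]], 'contact_force': [-1.12, 0.015, -0.084], 'torque': [0.013, -0.024, -0.044], 'gripper_width': 0.086}
bar top 0.79 934 ((0.5356273651123047, 0.1622704714536667), (0.31831610202789307, 0.03263084962964058), 1.7388103008270264)
bar scene 0.84 1116 ((0.5401265025138855, 0.15882721543312073), (0.33606016635894775, 0.04634140431880951), 1.5664225816726685)
ring top [ 410  132   42   42 1269] ((430.6015319824219, 152.5360565185547), (40.3529167175293, 40.955135345458984), 110.1974868774414) [ 0.577  -0.2725  0.2   ]
ring top [ 410  132   42   42 1269] ((430.6015319824219, 152.5360565185547), (40.3529167175293, 40.955135345458984), 110.1974868774414) [ 0.577  -0.2725  0.2   ]
ring scene [ 217  233   49   34 1224] ((240.95323181152344, 249.2367706298828), (32.973331451416016, 48.04845
[... 258 characters left out ...]
top 0.6 [264. 264.] 243 276 252 278
top 0.55 [347. 170.] 325 363 155 191
top 0.2 [357. 215.] 353 362 212 222
saddle_seat [(0.73, array([351.3, 168.7])), (0.44, array([465.3, 288.3])), (0.39, array([259.4, 262.5]))]
stage_opening [(0.64, array([431.5, 152.5])), (0.6, array([360.2, 217.2])), (0.48, array([218.4, 157.6]))]
scene 0.76 [315. 242.] 303 339 215 281
scene 0.6 [334. 177.] 319 348 152 191
scene 0.6 [156. 227.] 141 176 200 246
saddle_seat [(0.63, array([312.2, 219.6])), (0.58, array([340. , 154.7])), (0.51, array([150.9, 205.6]))]
stage_opening [(0.57, array([242.9, 249.3])), (0.17, array([309.9, 221.7]))]
tri seat (array([ 0.5522, -0.0567,  0.164 ]), np.float64(0.0008543748842815752))
```

View pics/A.png

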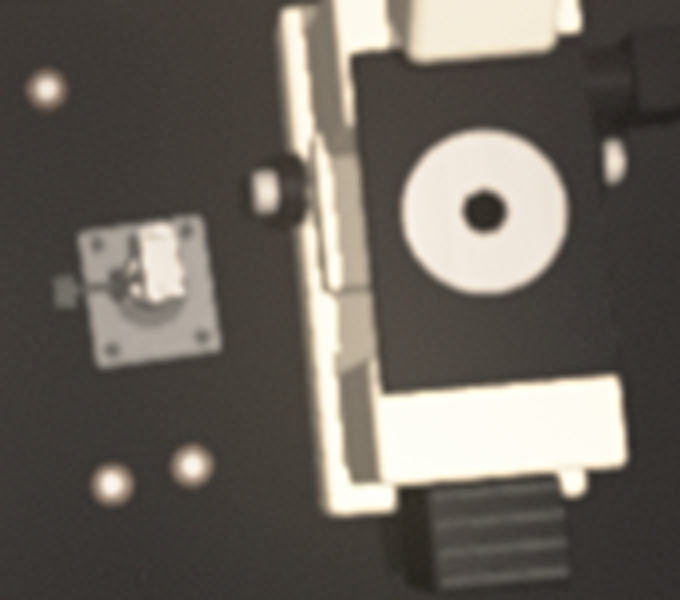

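View pics/B.png

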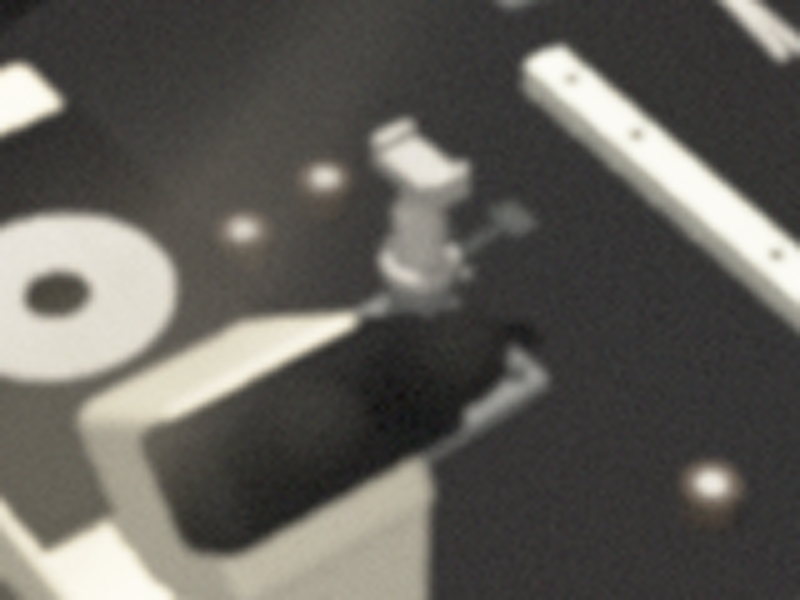

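Crop A shows the foot corners at about (78,233), (203,214), (221,351), (100,368), and the stage's left edge running (352,55)-(383,390). Crop B shows the saddle seat near (425,165), i.e. full-image (315,223). I'll turn these into axis, yaws and seat height.

Run:
```python
from h import *
np.set_printoptions(precision=4,suppress=True)
f=lambda u,v:((u-1.5)/4+310,(v-1.5)/4+100)
g=lambda u,v:((u-2)/5+230,(v-2)/5+190)
C=np.array([atz("top",f(*p),.014)[:2] for p in((78,233),(203,214),(221,351),(100,368))])
print("foot",C.tolist(),C.mean(0),[np.linalg.norm(C[i]-C[i-1]) for i in range(4)])
ang=lambda d:np.degrees(np.arctan2(d[1],d[0]))
print("prop x yaw",ang(C[0]-C[3]),ang(C[1]-C[2]),"y yaw-90",ang(C[0]-C[1])-90,ang(C[3]-C[2])-90)
S=[atz("top",f(*p),.2)[:2] for p in((352,55),(383,390))];print("stage x yaw",ang(S[0]-S[1]))
F=[atz("top",f(*p),.05)[:2] for p in((280,10),(325,515))];print("foot mic yaw",ang(F[0]-F[1]))
S=[atz("top",f(*p),.2)[:2] for p in((383,390),(620,375))];print("stage y yaw",ang(S[0]-S[1])-90)
for t in((349.8,165.5),(351,166)):
  for s in((315,223),(312.2,221)): print("seat",tri(t,s))
c=C.mean(0)
for z in(.15,.16,.17,.18,.19):
    print(z,proj("top",[[*c,z]]),proj("scene",[[*c,z]]), "cropB",(proj("scene",[[*c,z]])-[230,190])*5+2,"cropA",(proj("top",[[*c,z]])-[310,100])*4+1.5)
y=np.radians(0)
# refine bar threshold
for cam in("top","scene"):
    im=cv2.imread("pics/t0.png" if cam=="top" else "pics/s0.png",0)
    c0=(280,170) if cam=="top" else(372,232)
    n,l,st,ce=cv2.connectedComponentsWithStats((im>120).astype(np.uint8));k=l[c0[1],c0[0]]
    print(cam,k,st[k]);ys,xs=np.nonzero(l==k)
    P=np.array([atz(cam,q,.022)[:2] for q in zip(xs,ys)],np.float32);print(cv2.minAreaRect(P),P.mean(0))
for n in("puck1",):
  print([atz("top",r["position"],.01)[:2] for r in recognise("top",n)])
```

```text
foot [[0.6014176020210078, 0.0021256524546984477], [0.6141815976648868, -0.09836237761648256], [0.5036366457675188, -0.10954958846944213], [0.4923661791164879, -0.01280608987915037]] [ 0.5529 -0.0546] [np.float64(0.11006893188645424), np.float64(0.10129542819092845), np.float64(0.11110958589005714), np.float64(0.0973977819974448)]
prop x yaw 7.79667642081527 5.778690877743456 y yaw-90 7.238948175214716 6.644915606679405
stage x yaw 3.2676149397232668
foot mic yaw 3.214794892483188
stage y yaw 2.2752729333437998
seat (array([ 0.5543, -0.0518,  0.16  ]), np.float64(0.005039036306467855))
seat (array([ 0.5515, -0.0544,  0.1662]), np.float64(0.0021270974426855355))
seat (array([ 0.5538, -0.0536,  0.1604]), np.float64(0.008681325261593924))
seat (array([ 0.5509, -0.0562,  0.1665]), np.float64(0.0014986151414446375))
0.15 [[349.8407 166.0531]] [[312.7856 225.985 ]] cropB [[415.928  181.9251]] cropA [[160.8627 265.7125]]
0.16 [[350.0566 165.5219]] [[312.8168 223.1111]] cropB [[416.0842 167.5554]] cropA [[161.7265 263.5876]]
0.17 [[350.2764 164.9813]] [[312.8484 220.2099]] cropB [[416.2418 153.0495]] cropA [[162.6056 261.4251]]
0.18 [[350.5001 164.431 ]] [[312.8802 217.2811]] cropB [[416.4009 138.4054]] cropA [[163.5003 259.224 ]]
0.19 [[350.7278 163.8708]] [[312.9123 214.3242]] cropB [[416.5616 123.6212]] cropA [[164.4112 256.9832]]
top 17 [ 273  129   15  102 1076]
((0.5358657836914062, 0.16203194856643677), (0.3250587582588196, 0.03397827968001366), 1.660826563835144) [0.5343 0.1619]
scene 51 [ 335  199   77   68 1176]
((0.5390082597732544, 0.15885189175605774), (0.33780089020729065, 0.047294314950704575), 1.5637346506118774) [0.5506 0.1593]
[array([ 0.4009, -0.0265]), array([0.719 , 0.0314]), array([ 0.4084, -0.0917])]
```

Measured so far:
- **Prop axis:** (0.553, -0.055), yaw about 6.8°
- **Stage opening:** (0.577, -0.272)
- **Bar:** (0.536, 0.161), yaw about 1.7°
- **Seat:** z about 0.16, so probably notch 2

I'll go above the saddle with the fingers shut and confirm the height by touch.

```bash
python3 -m crank '[0,0,5,0,0,0,0, 0,0,5,0,0,0,0, 2,3.6,2.5,0,0,0.118,0, 2,3.6,2.5,0,0,0.118,0, 2,3.6,2.5,0,0,0.118,0, 2,3.6,0,0,0,0.118,0, 2,3.6,0,0,0,0.118,0, 2,3.6,0,0,0,0.118,0]'
python3 -m crank '[2,3.6,0,0,0,0.118,0, 2,3.6,0,0,0,0.118,0, 2,3.6,0,0,0,0.118,0, 2,3.6,0,0,0,0.118,0, 2,3.6,0,0,0,0.118,0, 2,3.6,0,0,0,0.118,0, 2,3.6,0,0,0,0,0, 2,3.6,0,0,0,0,0]'
```

```text
time_s: 2.35
tcp_pos: [0.3152, -0.4808, 0.3768]
orientation: [[0.833, -0.553, 0.0], [-0.553, -0.833, -0.001], [0.001, 0.001, -1.0]]
contact_force: [0.0, -0.4, -0.3]
gripper_width: 0.0003
time_s: 3.15
tcp_pos: [0.4751, -0.193, 0.3766]
orientation: [[0.993, 0.117, 0.001], [0.117, -0.993, -0.001], [0.0, 0.001, -1.0]]
contact_force: [1.6, -0.3, 0.1]
gripper_width: 0.0
```

```bash
python3 -m crank '[2,3.5,0,0,0,0,0, 2,3.5,0,0,0,0,0, 2,3.5,0,0,0,0,0, 1.8,3.3,-3.5,0,0,0,0, 0,0,-4,0,0,0,0, 0,0,-4,0,0,0,0, 0,0,-4,0,0,0,0, 0,0,0,0,0,0,0]'
python3 - <<'E'
from h import *
for c in("top","scene"):
    im=snap(c,f"n_{c}.png");print(proj(c,[manip.sense()["tcp_pos"]]))
    print(c,[(round(r["score"],2),np.round(r["position"],1)) for r in landmark_of(c,"saddle_seat")[:3]])
im=cv2.imread("pics/n_scene.png")[150:270,250:390];cv2.imwrite("pics/n1.png",cv2.resize(im,None,fx=5,fy=5,interpolation=cv2.INTER_CUBIC))
E
```

```text
time_s: 3.95
tcp_pos: [0.5492, -0.0575, 0.218]
orientation: [[0.993, 0.117, -0.008], [0.117, -0.993, 0.001], [-0.008, -0.001, -1.0]]
contact_force: [-0.3, -0.3, 0.9]
gripper_width: -0.0001
[[352.44306967 162.77116397]]
top [(0.56, array([258.6, 266.9])), (0.41, array([350.1, 167.6]))]
[[312.27103423 204.48139743]]
scene [(0.84, array([311.1, 221.4])), (0.7, array([149.4, 204.8])), (0.68, array([339.1, 156.9]))]
```

View pics/n1.png

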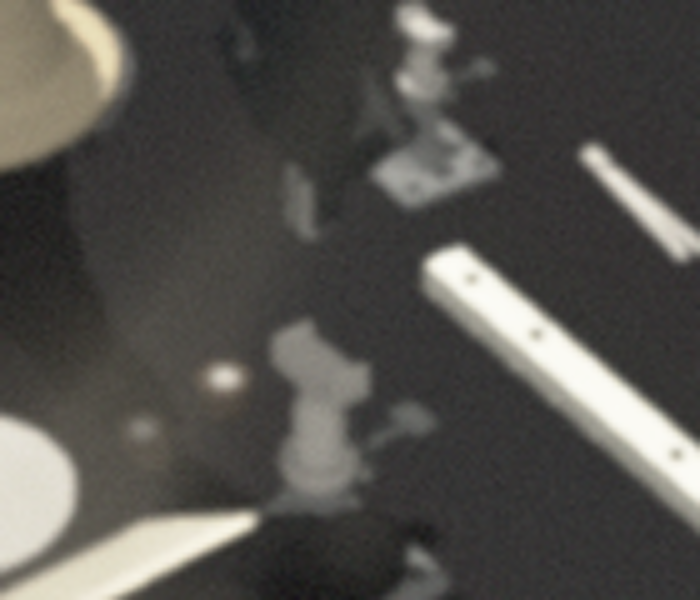

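The saddle in the crop is centred near (322,360), i.e. full-image about (314,222). It shows the axis about 2 mm more towards +y than I estimated. I'll shift and then descend in small steps to touch the seat.

```bash
python3 -c "
from plant import manip;print(manip.sense()['tcp_pos'])"; python3 -m crank '[0.1,0.2,-1,0,0,0,0, 0,0,-1,0,0,0,0, 0,0,-1,0,0,0,0, 0,0,0,0,0,0,0, 0,0,0,0,0,0,0]'
```

```text
[ 0.55348038 -0.0571511   0.22437983]
time_s: 4.65
tcp_pos: [0.553, -0.0552, 0.1918]
orientation: [[0.993, 0.117, -0.001], [0.117, -0.993, 0.0], [-0.001, -0.0, -1.0]]
contact_force: [0.5, -0.1, 0.5]
gripper_width: 0.0002
```

```bash
python3 -m crank '[0.1,0.2,-0.4,0,0,0,0, 0,0,-0.4,0,0,0,0, 0,0,0,0,0,0,0, 0,0,0,0,0,0,0]'; for i in 1 2 3; do echo; done; python3 -m crank '[0,0,-0.2,0,0,0,0, 0,0,-0.2,0,0,0,0, 0,0,0,0,0,0,0]';  python3 -m crank '[0,0,-0.2,0,0,0,0, 0,0,-0.2,0,0,0,0, 0,0,0,0,0,0,0]'
```

```text
time_s: 5.05
tcp_pos: [0.5541, -0.0532, 0.1841]
orientation: [[0.993, 0.117, -0.0], [0.117, -0.993, -0.0], [-0.0, 0.0, -1.0]]
contact_force: [-0.5, -0.5, -0.0]
gripper_width: -0.0005



time_s: 5.35
tcp_pos: [0.554, -0.0533, 0.18]
orientation: [[0.993, 0.117, -0.0], [0.117, -0.993, -0.0], [-0.0, 0.0, -1.0]]
contact_force: [0.6, 0.4, -0.3]
gripper_width: 0.0001
time_s: 5.65
tcp_pos: [0.554, -0.0533, 0.1759]
orientation: [[0.993, 0.117, -0.0], [0.117, -0.993, 0.0], [-0.0, -0.0, -1.0]]
contact_force: [-0.4, -0.8, 0.3]
gripper_width: -0.0003
```

```bash
python3 -m crank '[0,0,-0.15,0,0,0,0, 0,0,-0.15,0,0,0,0, 0,0,0,0,0,0,0]';  python3 -m crank '[0,0,-0.1,0,0,0,0, 0,0,-0.1,0,0,0,0, 0,0,0,0,0,0,0]'
```

```text
time_s: 5.95
tcp_pos: [0.5541, -0.0533, 0.173]
orientation: [[0.993, 0.117, -0.0], [0.117, -0.993, -0.0], [-0.0, -0.0, -1.0]]
contact_force: [0.6, -0.2, -0.8]
gripper_width: -0.0
time_s: 6.25
tcp_pos: [0.5541, -0.0533, 0.1711]
orientation: [[0.993, 0.117, -0.0], [0.117, -0.993, -0.0], [-0.0, 0.0, -1.0]]
contact_force: [-0.7, -0.4, 0.8]
gripper_width: 0.0006
```

```bash
python3 -m crank '[0,0,-0.1,0,0,0,0, 0,0,-0.1,0,0,0,0, 0,0,0,0,0,0,0]'
```

```text
time_s: 6.55
tcp_pos: [0.5541, -0.0533, 0.169]
orientation: [[0.993, 0.117, -0.0], [0.117, -0.993, -0.0], [-0.0, 0.0, -1.0]]
contact_force: [0.5, 0.6, -0.3]
gripper_width: 0.0003
```

```bash
python3 -m crank '[0,0,-0.2,0,0,0,0, 0,0,-0.2,0,0,0,0, 0,0,0,0,0,0,0]';  python3 -m crank '[0,0,-0.1,0,0,0,0, 0,0,-0.1,0,0,0,0, 0,0,0,0,0,0,0]'
```

```text
time_s: 6.85
tcp_pos: [0.554, -0.0533, 0.1649]
orientation: [[0.993, 0.117, -0.0], [0.117, -0.993, -0.0], [-0.0, -0.0, -1.0]]
contact_force: [0.5, 0.4, -0.6]
gripper_width: 0.0002
time_s: 7.15
tcp_pos: [0.5541, -0.0533, 0.1631]
orientation: [[0.993, 0.117, -0.0], [0.117, -0.993, -0.0], [-0.0, 0.0, -1.0]]
contact_force: [-0.1, -0.2, 0.1]
gripper_width: -0.0005
```

```bash
python3 -m crank '[0,0,-0.1,0,0,0,0, 0,0,0,0,0,0,0]';  python3 -m crank '[0,0,-0.1,0,0,0,0,  0,0,0,0,0,0,0]'
```

```text
time_s: 7.35
tcp_pos: [0.5541, -0.0533, 0.1621]
orientation: [[0.993, 0.117, -0.0], [0.117, -0.993, -0.0], [-0.0, 0.0, -1.0]]
contact_force: [0.1, 0.4, 0.2]
gripper_width: -0.0
time_s: 7.55
tcp_pos: [0.5541, -0.0533, 0.1611]
orientation: [[0.993, 0.117, -0.0], [0.117, -0.993, -0.0], [-0.0, 0.0, -1.0]]
contact_force: [0.2, 0.3, 0.3]
gripper_width: 0.0
```

```bash
python3 -m crank '[0,0,-0.1,0,0,0,0, 0,0,0,0,0,0,0]';  python3 -m crank '[0,0,-0.05,0,0,0,0,  0,0,0,0,0,0,0]'
```

```text
time_s: 7.75
tcp_pos: [0.5541, -0.0533, 0.1601]
orientation: [[0.993, 0.117, -0.0], [0.117, -0.993, -0.0], [-0.0, 0.0, -1.0]]
contact_force: [-0.6, 0.3, -0.6]
gripper_width: -0.0004
time_s: 7.95
tcp_pos: [0.5541, -0.0533, 0.1596]
orientation: [[0.993, 0.117, -0.0], [0.117, -0.993, -0.0], [-0.0, 0.0, -1.0]]
contact_force: [0.3, -0.5, 0.5]
gripper_width: -0.0002
```

```bash
python3 -m crank '[0,0,-0.05,0,0,0,0,  0,0,0,0,0,0,0]'
python3 - <<'E'
from h import *
for c in("top","scene"):
    im=snap(c,f"m_{c}.png");print(proj(c,[manip.sense()["tcp_pos"]]))
a=cv2.imread("pics/m_scene.png")[170:270,260:380];b=cv2.imread("pics/m_top.png")[120:220,290:410]
cv2.imwrite("pics/m1.png",cv2.resize(a,None,fx=5,fy=5,interpolation=cv2.INTER_CUBIC))
E
```

```text
time_s: 8.15
tcp_pos: [0.5541, -0.0533, 0.1592]
orientation: [[0.993, 0.117, -0.0], [0.117, -0.993, -0.0], [-0.0, 0.0, -1.0]]
contact_force: [0.4, -0.3, 0.3]
gripper_width: 0.0001
[[349.53103069 165.13984821]]
[[313.51721684 223.42084597]]
```

View pics/m1.png

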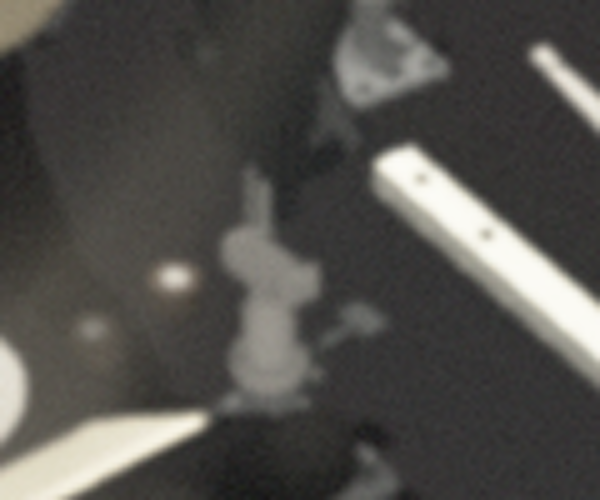

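The shut fingertips sit between the lips, near crop (265,235), just above the seat at about (268,267). I'll keep stepping down.

```bash
for k in 1; do python3 -m crank '[0,0,-0.05,0,0,0,0,  0,0,0,0,0,0,0]'; python3 -m crank '[0,0,-0.05,0,0,0,0,  0,0,0,0,0,0,0]';python3 -m crank '[0,0,-0.05,0,0,0,0,  0,0,0,0,0,0,0]'; done | grep -E "tcp|force"
```

```text
tcp_pos: [0.5541, -0.0532, 0.1587]
contact_force: [0.7, -0.6, -0.1]
tcp_pos: [0.5541, -0.0533, 0.1581]
contact_force: [0.1, -0.4, -0.7]
tcp_pos: [0.5541, -0.0533, 0.1577]
contact_force: [-0.7, -0.5, -0.2]
```

Run:
```python
from h import *
def cr(c,x,y,n):
    im=np.mean([eyes.camera(c).astype(float) for _ in range(4)],0) if n is None else cv2.imread(n)[:,:,::-1].astype(float)
    k=im[y-22:y+23,x-28:x+29]
    return cv2.resize(np.clip(k*1.9-60,0,255).astype(np.uint8),(400,300),interpolation=cv2.INTER_CUBIC)
o=np.vstack([np.hstack([cr("scene",314,225,"pics/s0.png"),cr("scene",314,225,None)]),np.hstack([cr("top",350,165,"pics/t0.png"),cr("top",350,165,None)])])
cv2.imwrite("pics/k.png",o[:,:,::-1])
```

```text
(no output)
```

View pics/k.png

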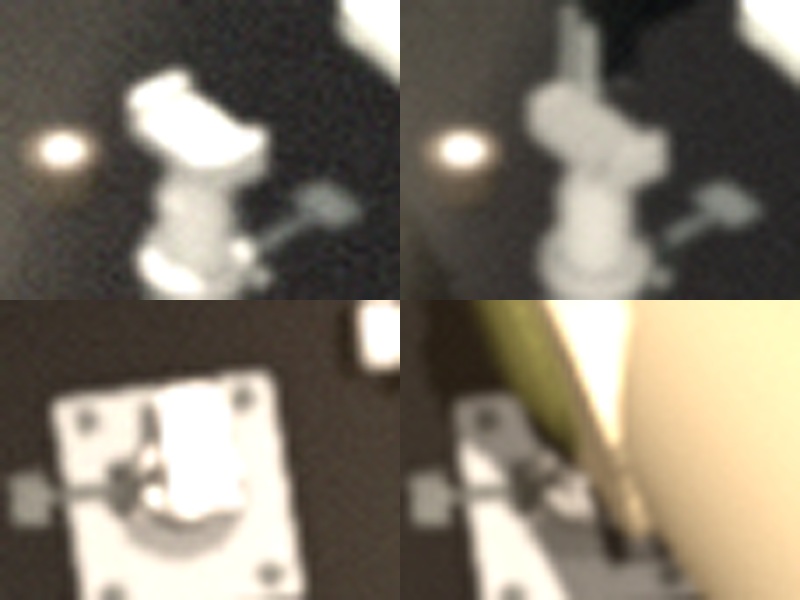

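Comparing before and after, the saddle hasn't moved and the fingertips are over the seat centre. The seat is slightly lower than I expected, so I'll continue gently.

```bash
(python3 -m crank '[0,0,-0.1,0,0,0,0,  0,0,0,0,0,0,0]'; python3 -m crank '[0,0,-0.1,0,0,0,0,  0,0,0,0,0,0,0]') | grep -E "tcp|force"
```

```text
tcp_pos: [0.5541, -0.0533, 0.1566]
contact_force: [0.2, 0.2, 0.7]
tcp_pos: [0.5541, -0.0532, 0.1556]
contact_force: [1.2, -0.3, 0.3]
```

```bash
(python3 -m crank '[0,0,-0.1,0,0,0,0,  0,0,0,0,0,0,0]'; python3 -m crank '[0,0,-0.1,0,0,0,0,  0,0,0,0,0,0,0]') | grep -E "tcp|force"
```

```text
tcp_pos: [0.5541, -0.0533, 0.1546]
contact_force: [-0.3, 0.2, -1.0]
tcp_pos: [0.5541, -0.0533, 0.1536]
contact_force: [-0.5, -0.2, -0.5]
```

Run:
```python
from h import *
now=np.mean([eyes.camera("scene").astype(float) for _ in range(3)],0)
cv2.imwrite("pics/now.png",now.astype(np.uint8)[:,:,::-1])
s0,n,m=[cv2.imread(f"pics/{k}.png",0).astype(np.float32) for k in("s0","n_scene","m_scene")]
w=cv2.cvtColor(now.astype(np.uint8),cv2.COLOR_RGB2GRAY).astype(np.float32)
for nm,(x0,x1,y0,y1) in dict(rightlip=(314,328,214,234),wholesaddle=(302,328,210,234),column=(304,326,230,248),lever=(325,340,226,240)).items():
    r=[]
    for a,b in((n,m),(m,w),(n,w)):
        d,q=cv2.phaseCorrelate(a[y0:y1,x0:x1].copy(),b[y0:y1,x0:x1].copy(),cv2.createHanningWindow((x1-x0,y1-y0),cv2.CV_32F));r.append((np.round(d,2),round(q,2)))
    print(nm,r)
def cr(im): return cv2.resize(np.clip(im[200:245,286:343]*2.2-90,0,255).astype(np.uint8),(400,316),interpolation=cv2.INTER_CUBIC)
cv2.imwrite("pics/k2.png",np.hstack([cr(n),cr(w)]))
```

```text
rightlip [(array([ 0.54, -0.04]), 0.92), (array([0.65, 0.29]), 1.01), (array([0.74, 0.05]), 0.93)]
wholesaddle [(array([0.84, 0.1 ]), 1.03), (array([ 0.71, -0.32]), 1.15), (array([ 0.89, -0.13]), 0.96)]
column [(array([ 0.28, -0.22]), 1.0), (array([-0.02,  0.06]), 0.96), (array([0.07, 0.22]), 0.91)]
lever [(array([0.18, 0.79]), 0.96), (array([0.61, 0.56]), 0.85), (array([0.45, 0.44]), 1.08)]
```

View pics/k2.png

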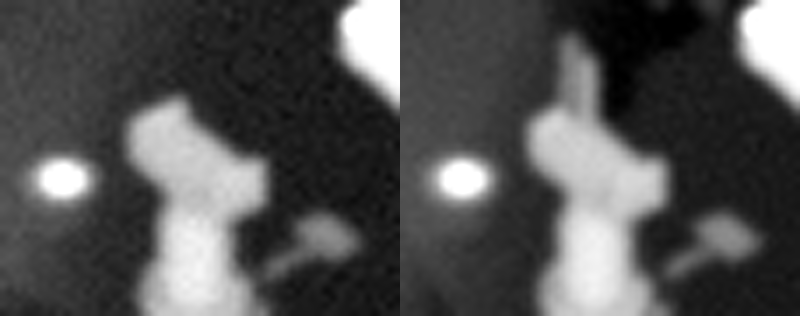

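The saddle hasn't moved. The light fingers end at about crop (585,120), above the seat, so the real tips are some way above the nominal TCP. I'll continue down to find that offset.

```bash
(python3 -m crank '[0,0,-0.1,0,0,0,0,  0,0,0,0,0,0,0]'; python3 -m crank '[0,0,-0.1,0,0,0,0,  0,0,0,0,0,0,0]') | grep -E "tcp|force"
```

```text
tcp_pos: [0.5541, -0.0533, 0.1526]
contact_force: [0.4, -0.1, 0.1]
tcp_pos: [0.5541, -0.0533, 0.1516]
contact_force: [0.7, 0.0, -0.4]
```

```bash
(python3 -m crank '[0,0,-0.1,0,0,0,0,  0,0,0,0,0,0,0]'; python3 -m crank '[0,0,-0.1,0,0,0,0,  0,0,0,0,0,0,0]') | grep -E "tcp|force"
```

```text
tcp_pos: [0.5541, -0.0533, 0.1506]
contact_force: [0.3, 0.8, -0.8]
tcp_pos: [0.5541, -0.0533, 0.1496]
contact_force: [-0.4, 0.8, -0.6]
```

```bash
(python3 -m crank '[0,0,-0.1,0,0,0,0,  0,0,0,0,0,0,0]'; python3 -m crank '[0,0,-0.1,0,0,0,0,  0,0,0,0,0,0,0]') | grep -E "tcp|force"
```

```text
tcp_pos: [0.5541, -0.0533, 0.1486]
contact_force: [-0.2, -0.3, -0.6]
tcp_pos: [0.5541, -0.0533, 0.1476]
contact_force: [-0.0, 0.1, 1.1]
```

Run:
```python
from h import *
n=cv2.imread("pics/n_scene.png",0)
print(manip.sense()["contact_force"])
print("   ",*range(302,322))
for y in range(178,226): print(y,*n[y,302:322])
```

```text
[-0.02354956  0.07508671  1.1259419 ]
    302 303 304 305 306 307 308 309 310 311 312 313 314 315 316 317 318 319 320 321
178 57 61 59 58 54 58 57 53 54 55 57 59 55 52 51 51 53 53 54 56
179 60 61 59 55 58 53 56 57 60 57 53 55 54 54 55 53 50 52 51 48
180 64 65 61 62 58 56 56 58 54 56 58 57 52 55 52 54 54 49 50 44
181 60 62 62 60 57 58 58 56 58 54 59 57 52 52 49 49 49 50 47 47
182 66 65 64 61 64 69 70 64 55 53 56 55 56 54 52 53 51 47 46 45
183 63 66 63 63 69 80 86 78 67 57 56 54 51 55 48 48 49 45 47 45
184 65 65 64 63 71 86 95 84 71 61 57 54 51 53 49 54 50 49 49 45
185 66 67 66 64 74 86 95 90 81 70 62 58 52 56 50 51 45 44 49 49
186 63 66 65 67 74 88 93 91 94 87 74 60 53 49 51 48 47 53 54 55
187 69 66 67 69 76 85 94 99 105 102 83 60 54 50 49 46 47 53 53 57
188 66 70 67 72 78 85 97 100 109 104 86 66 55 51 49 54 50 56 55 56
189 67 69 65 71 77 82 94 100 108 106 87 64 54 55 53 48 51 57 55 58
190 67 66 66 65 73 88 95 102 108 106 89 65 51 51 48 48 52 57 55 57
191 68 68 68 67 74 90 99 102 108 106 90 66 48 48 50 47 50 54 54 56
192 74 68 68 69 79 92 97 100 108 107 86 66 54 49 42 47 54 56 55 58
1
[... 1553 characters left out ...]
 55 55
217 65 73 92 114 128 136 137 138 136 129 118 101 80 68 60 58 50 55 54 57
218 64 76 97 123 132 134 134 137 132 133 128 116 103 87 72 60 57 58 53 55
219 63 77 102 122 131 134 133 135 133 134 134 129 121 110 93 76 64 54 53 56
220 64 76 100 120 132 133 132 134 135 133 133 129 132 126 115 96 80 66 58 56
221 61 74 96 122 127 130 132 134 134 136 138 135 132 132 127 117 102 80 71 64
222 64 72 94 111 124 127 133 135 134 135 133 132 134 135 131 128 120 108 94 92
223 63 66 79 98 114 123 129 131 131 133 133 133 135 133 133 133 132 124 121 119
224 64 64 66 81 98 115 123 130 130 132 133 134 134 132 132 137 137 139 135 134
225 65 63 65 67 77 96 111 119 126 128 129 131 133 132 135 137 140 138 137 136
```

The image shows the visible fingertip about 7 px (roughly 20 mm) above the nominal TCP with the fingers shut, which would explain the missing contact. I'll continue gently.

```bash
(python3 -m crank '[0,0,-0.1,0,0,0,0,  0,0,0,0,0,0,0]'; python3 -m crank '[0,0,-0.1,0,0,0,0,  0,0,0,0,0,0,0]';python3 -m crank '[0,0,-0.1,0,0,0,0,  0,0,0,0,0,0,0]') | grep -E "tcp|force"
```

```text
tcp_pos: [0.5541, -0.0533, 0.1466]
contact_force: [0.1, -1.5, 0.2]
tcp_pos: [0.5541, -0.0533, 0.1456]
contact_force: [-0.0, 0.1, -0.1]
tcp_pos: [0.5541, -0.0533, 0.1446]
contact_force: [-1.1, 0.9, 0.8]
```

```bash
(python3 -m crank '[0,0,-0.1,0,0,0,0,  0,0,0,0,0,0,0]'; python3 -m crank '[0,0,-0.1,0,0,0,0,  0,0,0,0,0,0,0]';python3 -m crank '[0,0,-0.1,0,0,0,0,  0,0,0,0,0,0,0]') | grep -E "tcp|force"
```

```text
tcp_pos: [0.5541, -0.0532, 0.1436]
contact_force: [0.2, 0.0, -0.2]
tcp_pos: [0.5541, -0.0532, 0.1426]
contact_force: [0.1, 0.8, 0.1]
tcp_pos: [0.5541, -0.0533, 0.1416]
contact_force: [0.2, -0.8, 0.9]
```

```bash
(python3 -m crank '[0,0,-0.1,0,0,0,0,  0,0,0,0,0,0,0]'; python3 -m crank '[0,0,-0.1,0,0,0,0,  0,0,0,0,0,0,0]') | grep -E "tcp|force"
```

```text
tcp_pos: [0.5541, -0.0533, 0.1406]
contact_force: [0.2, -0.2, -0.7]
tcp_pos: [0.554, -0.0533, 0.1396]
contact_force: [-0.3, 0.2, -0.3]
```

Run:
```python
from h import *
s=manip.sense();print(s["tcp_pos"],proj("scene",[s["tcp_pos"]]),proj("top",[s["tcp_pos"]]))
w=np.mean([cv2.cvtColor(eyes.camera("scene"),cv2.COLOR_RGB2GRAY).astype(float) for _ in range(4)],0)
t=np.mean([eyes.camera("top").astype(float) for _ in range(4)],0)
n=cv2.imread("pics/n_scene.png",0)
print("   ",*range(302,326))
for y in range(206,236): print(y,*w[y,302:326].astype(int),"|",*(w[y,302:326]-n[y,302:326]).astype(int))
a=cv2.resize(np.clip(w[170:250,270:360]*2-70,0,255).astype(np.uint8),(450,400),interpolation=cv2.INTER_CUBIC)
b=cv2.resize(np.clip(t[130:210,310:380]*1.3-20,0,255).astype(np.uint8),(350,400),interpolation=cv2.INTER_CUBIC)
cv2.imwrite("pics/q.png",np.hstack([cv2.merge([a,a,a]),b[:,:,::-1]]))
```

```text
[ 0.55404968 -0.05325332  0.13958481] [[313.43650175 229.00294584]] [[349.12543169 166.21370984]]
    302 303 304 305 306 307 308 309 310 311 312 313 314 315 316 317 318 319 320 321 322 323 324 325
206 69 66 65 62 62 56 52 49 51 47 46 46 44 44 43 42 43 43 41 41 43 42 42 41 | 0 3 1 -3 0 -5 -9 -11 -9 -8 -11 -8 -6 -13 -14 -16 -14 -12 -13 -13 -7 -10 -13 -14
207 68 67 66 65 60 59 55 53 51 50 46 45 45 45 42 41 40 40 41 42 41 41 39 39 | 1 0 0 2 -2 -4 -5 -6 -9 -7 -11 -13 -11 -8 -12 -12 -13 -13 -14 -16 -14 -9 -18 -8
208 68 67 64 64 62 58 59 62 60 54 48 45 44 44 42 41 41 40 42 38 40 40 41 40 | 1 0 2 0 0 -1 2 1 2 -5 -7 -11 -7 -13 -14 -15 -11 -13 -16 -17 -13 -16 -14 -13
209 67 67 65 64 61 60 65 76 73 64 50 45 43 44 41 42 39 39 41 40 40 41 40 41 | 3 4 2 0 -3 0 6 14 12 7 -4 -11 -14 -14 -14 -13 -9 -18 -15 -16 -17 -14 -15 -14
210 65 64 67 63 63 62 70 86 89 73 56 50 46 41 40 43 42 41 40 39 41 42 46 49 | 2 0 1 1 3 1 7 22 32 16 -2 -4 -10 -15 -14 -13 -9 -15 -17 -17 -14 -16 -4 -5
211 65 67 64 64 61 63 77 89 94 81 71 58 48 43 41 43 39 40 42 45 43 50 51 54 | 3 1 -2 1 2 1 19 31 31 26 15 0 -7 -15 -12 -15 -17
[... 2888 characters left out ...]
1 58 61 60 68 92 116 133 140 144 144 142 139 134 126 113 96 77 67 58 55 56 54 | 0 4 2 1 -1 1 0 0 0 0 3 -2 3 -1 2 0 2 0 0 4 -1 0 0 2
232 60 60 58 61 60 72 95 120 137 144 147 148 147 142 137 125 108 84 65 58 54 54 52 54 | -1 2 -1 2 4 3 0 1 -2 0 1 2 4 -1 3 0 4 2 3 0 0 3 -2 1
233 60 59 59 60 60 69 96 122 137 145 148 149 148 146 141 131 110 83 64 56 55 54 55 54 | 1 -1 2 -2 1 0 1 0 -2 1 -1 -2 0 0 1 0 3 -2 0 -2 0 1 1 0
234 59 60 60 59 59 71 95 121 137 145 148 150 150 148 143 132 113 85 64 56 54 55 55 56 | -1 -1 1 -1 -2 3 0 0 0 0 1 1 0 0 -2 3 1 -2 0 -3 3 2 1 -2
235 60 59 59 58 60 70 95 121 137 146 150 151 151 148 143 131 114 87 65 59 56 56 57 61 | 2 0 -4 -3 4 0 0 -4 0 0 0 1 4 -2 0 1 1 1 0 2 1 3 -1 0
```

View pics/q.png

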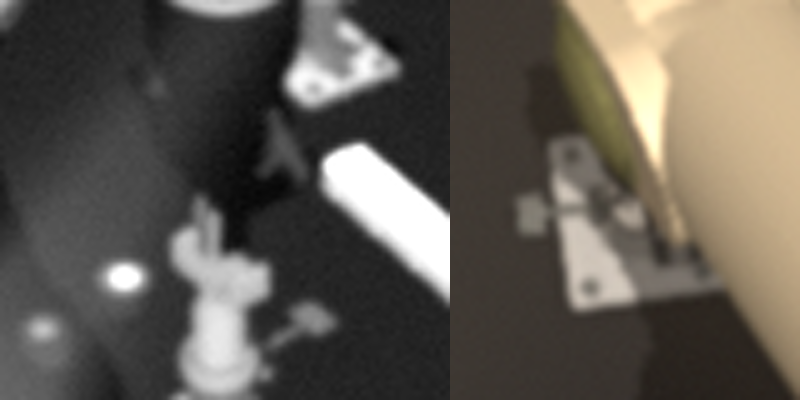

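The crop shows the light fingertips now inside the groove between the lips, at about (208,245), with bottom near row 221. That puts the real tips 22–25 mm above the nominal TCP and contact is close. Continuing.

```bash
(python3 -m crank '[0,0,-0.1,0,0,0,0,  0,0,0,0,0,0,0]'; python3 -m crank '[0,0,-0.1,0,0,0,0,  0,0,0,0,0,0,0]') | grep -E "tcp|force"
```

```text
tcp_pos: [0.5541, -0.0533, 0.1386]
contact_force: [-0.3, -0.5, 1.0]
tcp_pos: [0.5541, -0.0533, 0.1376]
contact_force: [1.0, 0.8, -0.2]
```

```bash
(python3 -m crank '[0,0,-0.1,0,0,0,0,  0,0,0,0,0,0,0]'; python3 -m crank '[0,0,-0.05,0,0,0,0,  0,0,0,0,0,0,0]') | grep -E "tcp|force"
```

```text
tcp_pos: [0.5541, -0.0532, 0.1366]
contact_force: [-0.6, -0.3, 0.5]
tcp_pos: [0.5541, -0.0533, 0.1361]
contact_force: [0.2, -0.6, -0.6]
```

```bash
(python3 -m crank '[0,0,-0.05,0,0,0,0,  0,0,0,0,0,0,0]'; python3 -m crank '[0,0,-0.05,0,0,0,0,  0,0,0,0,0,0,0]') | grep -E "tcp|force"
```

```text
tcp_pos: [0.5541, -0.0533, 0.1357]
contact_force: [-0.2, 0.8, -0.7]
tcp_pos: [0.5541, -0.0533, 0.1351]
contact_force: [0.4, 0.5, -0.4]
```

```bash
(python3 -m crank '[0,0,-0.1,0,0,0,0,  0,0,0,0,0,0,0]'; python3 -m crank '[0,0,-0.1,0,0,0,0,  0,0,0,0,0,0,0]') | grep -E "tcp|force"
```

```text
tcp_pos: [0.5541, -0.0533, 0.1341]
contact_force: [-0.3, -0.4, 0.4]
tcp_pos: [0.5541, -0.0533, 0.1331]
contact_force: [0.7, 0.0, 0.2]
```

```bash
(python3 -m crank '[0,0,-0.1,0,0,0,0,  0,0,0,0,0,0,0]'; python3 -m crank '[0,0,-0.1,0,0,0,0,  0,0,0,0,0,0,0]') | grep -E "time|tcp|force"
```

```text
time_s: 15.2
tcp_pos: [0.5541, -0.0533, 0.1321]
contact_force: [-0.3, -0.5, 0.9]
time_s: 15.4
tcp_pos: [0.5542, -0.0532, 0.1312]
contact_force: [0.2, -0.5, 0.1]
```

Run:
```python
from h import *
w=np.mean([cv2.cvtColor(eyes.camera("scene"),cv2.COLOR_RGB2GRAY).astype(float) for _ in range(3)],0)
n=cv2.imread("pics/n_scene.png",0)
print("   ",*range(304,322))
for y in range(210,232): print(y,*w[y,304:322].astype(int),"|",*(w[y,304:322]-n[y,304:322]).astype(int))
i=eyes.camera_info("scene");print(i)
print({k:np.round(v,4).tolist() for k,v in manip.sense().items()})
```

```text
304 305 306 307 308 309 310 311 312 313 314 315 316 317 318 319 320 321
210 65 65 59 56 54 59 57 53 46 45 44 43 42 40 41 42 39 41 | -1 3 -1 -4 -8 -4 0 -3 -13 -9 -11 -14 -13 -16 -10 -13 -18 -16
211 66 63 62 60 63 71 73 62 50 48 43 43 42 40 42 41 40 41 | 0 0 3 -1 5 13 10 7 -6 -9 -11 -14 -11 -17 -13 -13 -13 -15
212 65 62 61 62 71 87 88 73 58 47 43 44 40 41 42 40 43 41 | 1 0 2 2 9 26 29 12 1 -10 -14 -13 -16 -13 -16 -16 -5 -8
213 62 62 61 65 75 89 93 81 68 54 48 42 41 42 40 41 41 41 | 2 0 1 3 8 18 17 2 -3 -5 -10 -12 -15 -12 -12 -16 -16 -9
214 62 61 63 68 79 90 95 89 84 71 54 42 44 39 43 43 45 46 | -1 -5 -2 -1 -2 0 -7 -13 -4 6 -6 -14 -12 -17 -12 -11 -9 -9
215 65 66 72 83 89 92 94 99 100 88 65 48 44 40 40 41 46 50 | -2 -7 -14 -14 -20 -28 -31 -23 -4 12 3 -12 -13 -12 -12 -11 -10 -4
216 70 81 94 102 103 97 94 101 109 97 70 48 42 43 41 45 51 53 | -7 -13 -15 -20 -31 -39 -41 -28 -1 13 5 -13 -16 -12 -13 -8 -4 -2
217 84 101 115 120 115 101 95 103 112 101 68 49 42 40 42 46 53 55 | -7 -12 -12 -15 -22 -36 -41 -25 -5 0 -12 -19 -17 -17 -7 -9 0 -1
218 96 120 132 130 120 108 98 104 113 100 70 48 41 44 47 
[... 1684 characters left out ...]
     , 319.07357114],
       [  0.        , 512.30281015, 203.20369559],
       [  0.        ,   0.        ,   1.        ]]), 'rvec': array([ 2.02674512,  1.0908987 , -0.50026883]), 'tvec': array([-0.28140251, -0.13538032,  1.81323493])}
{'time_s': 15.55, 'joint_positions': [0.3275, 0.5299, -0.476, 2.0323, 0.3844, 0.6658, -0.2821], 'dq': [-0.0007, 0.0003, -0.0011, -0.0016, 0.002, 0.0018, 0.0009], 'tau': [-0.0088, -62.2488, -5.3421, -18.2825, 0.0104, -0.0009, -0.001], 'tcp_pos': [0.5542, -0.0533, 0.1312], 'orientation': [[0.9932, 0.1167, -0.0], [0.1167, -0.9932, -0.0], [-0.0, 0.0, -1.0]], 'contact_force': [-0.5288, 0.8299, -0.0782], 'torque': [0.0018, 0.025, 0.0808], 'gripper_width': -0.0002}
```

The fingertips' bottom now shows at row 223, at seat level, and the lip has started to drop slightly. So the real tips are about 28 mm above the nominal TCP. Pushing on to the hard stop will fix the height reference.

```bash
(python3 -m crank '[0,0,-0.05,0,0,0,0,  0,0,0,0,0,0,0]'; python3 -m crank '[0,0,-0.05,0,0,0,0,  0,0,0,0,0,0,0]') | grep -E "tcp|force"
```

```text
tcp_pos: [0.5542, -0.0532, 0.1307]
contact_force: [-0.0, -0.6, 1.6]
tcp_pos: [0.5542, -0.0532, 0.1302]
contact_force: [0.2, 1.1, 1.4]
```

```bash
(python3 -m crank '[0,0,-0.05,0,0,0,0,  0,0,0,0,0,0,0]'; python3 -m crank '[0,0,-0.05,0,0,0,0,  0,0,0,0,0,0,0]') | grep -E "time|tcp|force"
```

```text
time_s: 16.15
tcp_pos: [0.5542, -0.0532, 0.1298]
contact_force: [-0.6, 0.9, 4.3]
time_s: 16.35
tcp_pos: [0.5542, -0.0533, 0.1297]
contact_force: [-1.9, 0.7, 7.6]
```

Hard stop reached at TCP z = 0.1297, the expected notch-2 height. Next I'll rise, open, and straddle the saddle to grip it.

```bash
python3 -m crank '[0,0,1.5,0,0,0,0, 0,0,2,0,0,0,0, 0,0,0,0,0,0,8.5, 0,0,0,0,0,0,8.5, 0,0,0,0,0,0,8.5, 0,0,0,0,0,0,8.5, 0,0,0,0,0,0,8.5]' | grep -E "time|tcp|force|width"; python3 -m crank '[0,0,-1.5,0,0,0,8.5, 0,0,-1.5,0,0,0,8.5, 0,0,-1,0,0,0,8.5, 0,0,0,0,0,0,8.5, 0,0,0,0,0,0,8.5]' | grep -E "time|tcp|force|width"
```

```text
time_s: 17.05
tcp_pos: [0.5539, -0.0532, 0.1636]
contact_force: [0.5, -0.1, -0.4]
gripper_width: 0.0721
time_s: 17.55
tcp_pos: [0.5542, -0.0531, 0.1242]
contact_force: [-0.3, -0.6, 0.0]
gripper_width: 0.0854
```

```bash
python3 -m crank '[0,0,-0.6,0,0,0,8.5, 0,0,0,0,0,0,8.5]' | grep -E "time|tcp|force|width"; python3 -m crank '[0,0,0,0,0,0,4.5, 0,0,0,0,0,0,4.5, 0,0,0,0,0,0,4.5, 0,0,0,0,0,0,4.5, 0,0,0,0,0,0,4.5]' | grep -E "time|tcp|force|width"
```

```text
time_s: 17.75
tcp_pos: [0.5541, -0.0533, 0.118]
contact_force: [-0.4, -0.4, -0.2]
gripper_width: 0.0846
time_s: 18.25
tcp_pos: [0.5534, -0.0534, 0.1187]
contact_force: [-3.4, -0.5, 7.9]
gripper_width: 0.0486
```

```bash
python3 -m crank '[0,0,0.3,0,0,0,4.5, 0,0,0.3,0,0,0,4.5, 0,0,0.2,0,0,0,4.5, 0,0,0,0,0,0,4.5]' | grep -E "time|tcp|force|width"; python3 -m crank '[0,0,0.3,0,0,0,4.5, 0,0,0.3,0,0,0,4.5, 0,0,0.2,0,0,0,4.5,  0,0,0,0,0,0,4.5]' | grep -E "time|tcp|force|width"
```

```text
time_s: 18.65
tcp_pos: [0.5534, -0.0534, 0.1257]
contact_force: [-0.0, -1.2, -12.2]
gripper_width: 0.0486
time_s: 19.05
tcp_pos: [0.5534, -0.0534, 0.1345]
contact_force: [-4.1, 0.8, -9.1]
gripper_width: 0.0487
```

```bash
python3 -m crank '[0,0,0.3,0,0,0,4.5, 0,0,0.3,0,0,0,4.5, 0,0,0.2,0,0,0,4.5, 0,0,0,0,0,0,4.5]' | grep -E "time|tcp|force|width"; python3 -m crank '[0,0,0.3,0,0,0,4.5, 0,0,0.3,0,0,0,4.5,  0,0,0.3,0,0,0,4.5, 0,0,0,0,0,0,4.5]' | grep -E "time|tcp|force|width"
```

```text
time_s: 19.45
tcp_pos: [0.5535, -0.0534, 0.1427]
contact_force: [-5.2, -1.0, -8.1]
gripper_width: 0.0486
time_s: 19.85
tcp_pos: [0.5535, -0.0534, 0.152]
contact_force: [-7.9, -1.0, -6.9]
gripper_width: 0.0483
```

```bash
(python3 -m crank '[-0.1,0,0.1,0,0,0,4.5, 0,0,0,0,0,0,4.5]';python3 -m crank '[0,0,0.1,0,0,0,4.5, 0,0,0,0,0,0,4.5]'; python3 -m crank '[0,0,0.1,0,0,0,4.5, 0,0,0,0,0,0,4.5]'; python3 -m crank '[0,0,0.1,0,0,0,4.5, 0,0,0,0,0,0,4.5]') | grep -E "tcp|force"
```

```text
tcp_pos: [0.5535, -0.0534, 0.153]
contact_force: [-4.1, -1.7, -6.3]
tcp_pos: [0.5535, -0.0534, 0.1536]
contact_force: [-4.3, -0.9, -6.8]
tcp_pos: [0.5535, -0.0534, 0.1543]
contact_force: [-2.5, -1.7, -11.2]
tcp_pos: [0.5534, -0.0534, 0.1552]
contact_force: [-1.4, -2.1, -12.7]
```

```bash
(python3 -m crank '[0,0,0.1,0,0,0,4.5, 0,0,0,0,0,0,4.5]';python3 -m crank '[0,0,0.1,0,0,0,4.5, 0,0,0,0,0,0,4.5]'; python3 -m crank '[0,0,0.1,0,0,0,4.5, 0,0,0,0,0,0,4.5]') | grep -E "tcp|force"
```

```text
tcp_pos: [0.5534, -0.0534, 0.1563]
contact_force: [0.1, -3.0, -12.5]
tcp_pos: [0.5534, -0.0534, 0.1573]
contact_force: [-0.1, -3.3, -12.8]
tcp_pos: [0.5534, -0.0534, 0.1587]
contact_force: [-2.5, -3.8, -1.8]
```

Click seen at +40 mm (force fell from 12.8 to 1.8 N). I'll raise a hair for margin, then lean down.

```bash
(python3 -m crank '[0,0,0.1,0,0,0,4.5, 0,0,0,0,0,0,4.5]';python3 -m crank '[0,0,-0.1,0,0,0,4.5, 0,0,0,0,0,0,4.5]'; python3 -m crank '[0,0,-0.1,0,0,0,4.5, 0,0,0,0,0,0,4.5]') | grep -E "tcp|force"
```

```text
tcp_pos: [0.5535, -0.0534, 0.1599]
contact_force: [-2.2, -3.5, -2.4]
tcp_pos: [0.5535, -0.0534, 0.1591]
contact_force: [-2.7, -4.3, 2.7]
tcp_pos: [0.5535, -0.0534, 0.1587]
contact_force: [-4.9, -4.3, 10.1]
```

```bash
(python3 -m crank '[0,0,-0.1,0,0,0,4.5, 0,0,0,0,0,0,4.5]') | grep -E "tcp|force"
```

```text
tcp_pos: [0.5535, -0.0534, 0.1585]
contact_force: [-8.1, -4.3, 18.8]
```

```bash
(python3 -m crank '[0,0,-0.0,0,0,0,4.5]';python3 -m crank '[0,0,0.04,0,0,0,4.5, 0,0,0,0,0,0,4.5, 0,0,0,0,0,0,4.5, 0,0,0,0,0,0,4.5]'; python3 -m crank '[0,0,0,0,0,0,4.5]') | grep -E "time|tcp|force"
```

```text
time_s: 22.15
tcp_pos: [0.5535, -0.0534, 0.1585]
contact_force: [-7.0, -4.9, 19.6]
time_s: 22.55
tcp_pos: [0.5535, -0.0534, 0.1586]
contact_force: [-6.3, -4.0, 16.1]
time_s: 22.65
tcp_pos: [0.5535, -0.0534, 0.1586]
contact_force: [-6.2, -4.7, 15.8]
```

Proof held at 16–19 N with z steady. I'll ease the load, open, rise, and move to the bar while turning 85°.

```bash
(python3 -m crank '[0,0,0.12,0,0,0,4.5, 0,0,0,0,0,0,8.5, 0,0,0,0,0,0,8.5, 0,0,0,0,0,0,8.5, 0,0,0,0,0,0,8.5]';python3 -m crank '[0,0,2.5,0,0,0,8.5, 0,0,3.5,0,0,0,8.5, 0,0,4,0,0,0,8.5, -0.16,2.14,0,0,0,0.1483,5, -0.16,2.14,0,0,0,0.1483,5, -0.16,2.14,0,0,0,0.1483,5, -0.16,2.14,0,0,0,0.1483,5, -0.16,2.14,0,0,0,0.1483,5]'; python3 -m crank '[-0.16,2.14,0,0,0,0.1483,5, -0.16,2.14,0,0,0,0.1483,5, -0.16,2.14,0,0,0,0.1483,5, -0.16,2.14,0,0,0,0.1483,5, -0.16,2.14,0,0,0,0.1483,5, 0,0,0,0,0,0,5, 0,0,0,0,0,0,5]') | grep -E "time|tcp|orient|force|width"
```

```text
time_s: 23.15
tcp_pos: [0.5537, -0.0527, 0.158]
orientation: [[0.993, 0.117, 0.001], [0.117, -0.993, 0.0], [0.001, -0.0, -1.0]]
contact_force: [0.1, -0.3, -0.9]
gripper_width: 0.085
time_s: 23.95
tcp_pos: [0.5452, 0.0548, 0.2579]
orientation: [[0.649, 0.761, 0.001], [0.761, -0.649, 0.0], [0.001, 0.0, -1.0]]
contact_force: [0.0, 0.3, -0.6]
gripper_width: 0.0497
time_s: 24.65
tcp_pos: [0.5371, 0.1609, 0.2576]
orientation: [[-0.028, 1.0, -0.0], [1.0, 0.028, 0.0], [0.0, -0.0, -1.0]]
contact_force: [0.2, -0.6, -0.1]
gripper_width: 0.0499
```

```bash
(python3 -m crank '[0,0,-4.5,0,0,0,5, 0,0,-4.5,0,0,0,5, 0,0,-4.5,0,0,0,5, 0,0,-4.5,0,0,0,5, 0,0,-3.7,0,0,0,5, 0,0,-1,0,0,0,5, 0,0,0,0,0,0,5, 0,0,0,0,0,0,5]'; python3 -m crank '[0,0,-0.5,0,0,0,5, 0,0,-0.5,0,0,0,5, 0,0,0,0,0,0,5]'; python3 -m crank '[0,0,-0.4,0,0,0,5, 0,0,0,0,0,0,5]') | grep -E "time|tcp|force|width"
python3 - <<'E'
from h import *
a=snap("scene","bar.png");im=a[190:280,320:440]
cv2.imwrite("pics/bar1.png",cv2.resize(np.clip(im.astype(float)*1.5-40,0,255).astype(np.uint8),None,fx=5,fy=5,interpolation=cv2.INTER_CUBIC)[:,:,::-1])
s=manip.sense();print(s["tcp_pos"],(proj("scene",[s["tcp_pos"]])-[320,190])*5)
E
```

```text
time_s: 25.45
tcp_pos: [0.538, 0.1609, 0.0322]
contact_force: [0.5, 0.0, 0.2]
gripper_width: 0.0497
time_s: 25.75
tcp_pos: [0.5374, 0.1605, 0.021]
contact_force: [0.3, -0.8, -0.3]
gripper_width: 0.0503
time_s: 25.95
tcp_pos: [0.5371, 0.1606, 0.0166]
contact_force: [-0.4, -0.3, -0.2]
gripper_width: 0.05
[0.53702214 0.16073337 0.01667835] [[248.87208515 202.36147311]]
```

View pics/bar1.png

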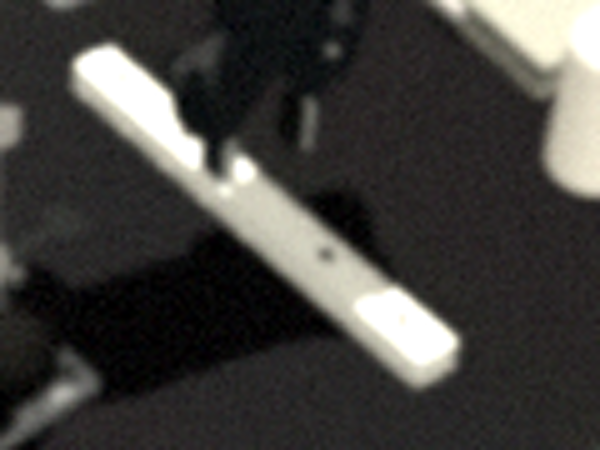

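The fingers straddle the bar: near tip (212,180), far tip (308,150). Both are still about 40 mm above the table and centred on the bar. Lowering to grasp height.

```bash
(python3 -m crank '[0,0,-1,0,0,0,5, 0,0,-1,0,0,0,5, 0,0,0,0,0,0,5]'; python3 -m crank '[0,0,-0.6,0,0,0,5, 0,0,0,0,0,0,5]';python3 -m crank '[0,0,-0.6,0,0,0,5, 0,0,0,0,0,0,5]') | grep -E "time|tcp|force|width"
```

```text
time_s: 26.3
tcp_pos: [0.5363, 0.1604, -0.0048]
contact_force: [-0.1, -0.0, -0.4]
gripper_width: 0.0501
time_s: 26.5
tcp_pos: [0.5368, 0.1607, -0.0099]
contact_force: [-0.4, -0.2, -0.1]
gripper_width: 0.0498
time_s: 26.7
tcp_pos: [0.537, 0.1607, -0.0157]
contact_force: [-0.3, -0.6, 0.5]
gripper_width: 0.0499
```

```bash
(python3 -m crank '[0,0,-0.5,0,0,0,5, 0,0,0,0,0,0,5]';python3 -m crank '[0,0,-0.3,0,0,0,5, 0,0,0,0,0,0,5]'; python3 -m crank '[0,0,0,0,0,0,2.4, 0,0,0,0,0,0,2.4, 0,0,0,0,0,0,2.4, 0,0,0,0,0,0,2.4, 0,0,0,0,0,0,2.4]') | grep -E "time|tcp|force|width"
```

```text
time_s: 26.9
tcp_pos: [0.537, 0.1606, -0.0206]
contact_force: [-0.5, -0.2, 0.1]
gripper_width: 0.0498
time_s: 27.1
tcp_pos: [0.5371, 0.1607, -0.0235]
contact_force: [1.0, 0.3, 1.2]
gripper_width: 0.0502
time_s: 27.6
tcp_pos: [0.5373, 0.1614, -0.0227]
contact_force: [-0.3, 1.3, 5.4]
gripper_width: 0.0266
```

```bash
(python3 -m crank '[0,0,0.5,0,0,0,2.4, 0,0,1,0,0,0,2.4, 0,0,2,0,0,0,2.4, 0,0,3,0,0,0,2.4, 0,0,0,0,0,0,2.4,0,0,0,0,0,0,2.4]') | grep -E "time|tcp|force|width"
python3 -c "
from plant import manip
s=manip.sense();print(s['torque'],s['contact_force'])"
```

```text
time_s: 28.2
tcp_pos: [0.5374, 0.1601, 0.0422]
contact_force: [0.6, -0.6, -4.6]
gripper_width: 0.0264
[-0.02575206  0.01965635 -0.00341934] [ 0.63560901 -0.5972793  -4.56119914]
```

The bar is held level: about 4.6 N weight and negligible moment. I'll lift, turn it to 96.3° and carry it over.

```bash
(python3 -m crank '[0,0,3.5,0,0,0,2.4, 0,0,3.5,0,0,0,2.4, 0,0,3.5,0,0,0,2.4, 0,0,3.5,0,0,0,2.4, 0,0,3.5,0,0,0,2.4, 0,-1.5,0,0,0,-0.1,2.4, 0,-1.5,0,0,0,-0.1389,2.4, 0,-1.5,0,0,0,-0.1389,2.4]'; python3 -m crank '[0,-1.5,0,0,0,-0.1389,2.4, 0,-1.5,0,0,0,-0.1389,2.4, 0,-1.5,0,0,0,-0.1389,2.4, 0,-1.5,0,0,0,-0.1389,2.4, 0,-1.5,0,0,0,-0.1389,2.4, 0,-1.5,0,0,0,-0.1389,2.4, 0.5,-1.5,0,0,0,-0.1389,2.4, 0.5,-1.5,0,0,0,-0.1389,2.4]';python3 -m crank '[0.5,-2.5,0,0,0,0,2.4, 0.5,-3,0,0,0,0,2.4, 0.3,-3,0,0,0,0,2.4, 0.3,-2.8,0,0,0,0,2.4, 0,-2,0,0,0,0,2.4, 0,-0.5,0,0,0,0,2.4, 0,0,0,0,0,0,2.4, 0,0,0,0,0,0,2.4]') | grep -E "time|tcp|orient|force|width"
```

```text
time_s: 29.0
tcp_pos: [0.5365, 0.1144, 0.2156]
orientation: [[0.347, 0.938, -0.002], [0.938, -0.347, -0.001], [-0.002, -0.001, -1.0]]
contact_force: [-0.1, 0.2, -4.5]
gripper_width: 0.0262
time_s: 29.8
tcp_pos: [0.5463, -0.0054, 0.2154]
orientation: [[0.994, 0.105, -0.002], [0.105, -0.994, -0.001], [-0.003, 0.001, -1.0]]
contact_force: [-0.6, 0.3, -4.6]
gripper_width: 0.0269
time_s: 30.6
tcp_pos: [0.5629, -0.1409, 0.2162]
orientation: [[0.994, 0.112, -0.001], [0.112, -0.994, 0.001], [-0.001, -0.001, -1.0]]
contact_force: [-0.1, -0.6, -4.3]
gripper_width: 0.0268
```

Run:
```python
from h import *
a=np.mean([eyes.camera("scene").astype(float) for _ in range(3)],0)
s=manip.sense();p=s["tcp_pos"];R=np.array(s["orientation"]);u=-R[:,1];u[2]=0;v=R[:,0]   # u along bar(+y)
print(p,np.degrees(np.arctan2(u[1],u[0])))
if u[1]<0:u=-u
c=np.array([p[0],p[1],p[2]+.0227+.022])
out=cv2.resize(np.clip(a[170:290,200:360]*1.2-15,0,255).astype(np.uint8),None,fx=5,fy=5,interpolation=cv2.INTER_CUBIC)
pts=[c+u*i*.16+v*j*.014 for i,j in((1,1),(1,-1),(-1,-1),(-1,1))]
q=((proj("scene",pts)-[200,170])*5+2).round().astype(int)
cv2.polylines(out,[q],True,(255,0,0),1)
for x in((p[0]*0+.577,-.2723,.2),(.553,-.0535,.2)):
    cv2.circle(out,tuple(((proj("scene",[x])[0]-[200,170])*5+2).round().astype(int).tolist()),4,(0,255,0),1)
for i in(-.13,):
    cv2.circle(out,tuple(((proj("scene",[c+u*i])[0]-[200,170])*5+2).round().astype(int).tolist()),4,(0,0,255),1)
cv2.imwrite("pics/pl.png",out[:,:,::-1])
```

```text
[ 0.56319682 -0.14088745  0.21676795] 96.46820117042763
```

View pics/pl.png

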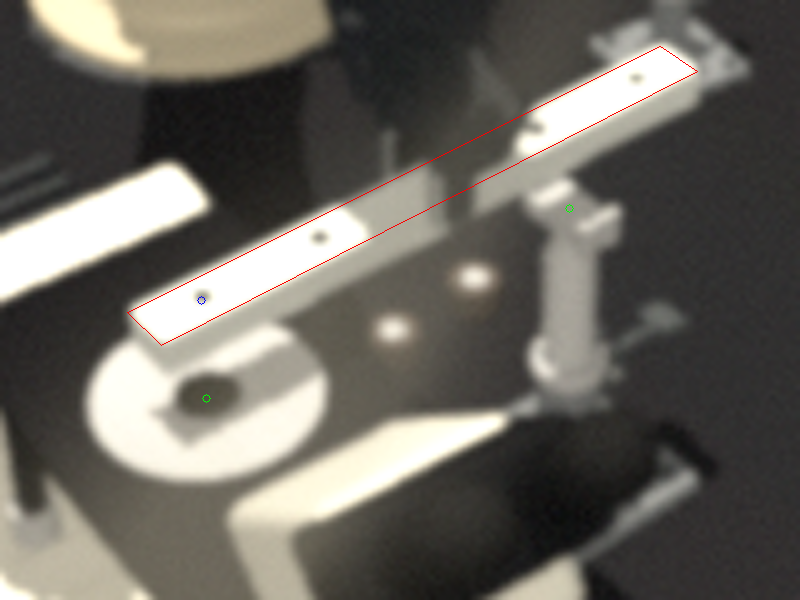

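The projected outline (red) matches the held bar closely. The hole is at (202,296) against a predicted (201,300). The opening is at (208,394) and the raised saddle lines up with the bar. A 2 mm nudge, then lower.

```bash
(python3 -m crank '[-0.05,-0.2,-1,0,0,0,2.4, 0,0,-1,0,0,0,2.4, 0,0,-1,0,0,0,2.4, 0,0,-0.4,0,0,0,2.4, 0,0,0,0,0,0,2.4, 0,0,0,0,0,0,2.4]'; python3 -m crank '[0,0,-0.1,0,0,0,2.4, 0,0,-0.1,0,0,0,2.4, 0,0,0,0,0,0,2.4]'; python3 -m crank '[0,0,-0.1,0,0,0,2.4, 0,0,0,0,0,0,2.4]') | grep -E "time|tcp|force"
```

```text
time_s: 31.35
tcp_pos: [0.5628, -0.1442, 0.1827]
contact_force: [-1.1, -0.9, -3.7]
time_s: 31.65
tcp_pos: [0.5627, -0.1443, 0.1809]
contact_force: [-0.5, 0.2, -3.7]
time_s: 31.85
tcp_pos: [0.5626, -0.1443, 0.1798]
contact_force: [0.0, 0.6, -3.9]
```

```bash
(python3 -m crank '[0,0.1,-0.1,0,0,0,2.4, 0,0,0,0,0,0,2.4]'; python3 -m crank '[0,0,-0.05,0,0,0,2.4, 0,0,0,0,0,0,2.4]';python3 -m crank '[0,0,-0.05,0,0,0,2.4, 0,0,0,0,0,0,2.4]') | grep -E "time|tcp|force"
```

```text
time_s: 32.05
tcp_pos: [0.5626, -0.1431, 0.1787]
contact_force: [0.0, 0.7, -3.9]
time_s: 32.25
tcp_pos: [0.5626, -0.1433, 0.1782]
contact_force: [0.5, 0.4, -5.6]
time_s: 32.45
tcp_pos: [0.5626, -0.1433, 0.1777]
contact_force: [-0.3, 1.2, -4.4]
```

```bash
(python3 -m crank '[0,0,-0.05,0,0,0,2.4, 0,0,0,0,0,0,2.4]'; python3 -m crank '[0,0,-0.05,0,0,0,2.4, 0,0,0,0,0,0,2.4]'; python3 -c "
from plant import manip
print(manip.sense()['torque'])") | grep -E "time|tcp|force|\["
```

```text
time_s: 32.65
tcp_pos: [0.5627, -0.1433, 0.1773]
orientation: [[0.994, 0.111, 0.0], [0.111, -0.994, -0.0], [0.0, 0.0, -1.0]]
contact_force: [-0.3, 0.2, -4.3]
time_s: 32.85
tcp_pos: [0.5627, -0.1433, 0.1772]
orientation: [[0.994, 0.111, 0.0], [0.111, -0.994, -0.0], [0.0, 0.0, -1.0]]
contact_force: [-2.3, -0.3, 2.7]
[-0.0024003   0.48928338 -0.04298378]
```

Contact came at the predicted height, gently (+2.7 N). Releasing and withdrawing straight up.

```bash
(python3 -m crank '[0,0,0,0,0,0,4, 0,0,0,0,0,0,6, 0,0,0,0,0,0,6, 0,0,0,0,0,0,6]';  python3 -m crank '[0,0,1,0,0,0,6, 0,0,2,0,0,0,6, 0,0,4,0,0,0,6, 0,0,4,0,0,0,6, 0,0,4,0,0,0,6, 0,0,4,0,0,0,6, 0,0,4,0,0,0,6, 0,0,0,0,0,0,6]';python3 -m crank '[-1,4,0,0,0,0,6, -1,4,0,0,0,0,6, -1,4,0,0,0,0,6, -1,4,0,0,0,0,6, -1,4,0,0,0,0,6, -1,4,0,0,0,0,6, -1,4,0,0,0,0,6,  0,0,0,0,0,0,6]') | grep -E "time|tcp|force|width"
python3 - <<'E'
from h import *
np.set_printoptions(precision=4,suppress=True)
a=np.mean([eyes.camera("scene").astype(float) for _ in range(3)],0);b=np.mean([eyes.camera("top").astype(float) for _ in range(3)],0)
for c in("top","scene"):
  for q in("bar_end_a","stage_opening","saddle_seat"):
    print(c,q,[(round(r["score"],2),atz(c,r["position"],.2)[:2]) for r in landmark_of(c,q)[:3]])
A=cv2.resize(a[180:300,200:350],(500,400),interpolation=cv2.INTER_CUBIC);B=cv2.resize(b[120:200,320:380+60],(600,400),interpolation=cv2.INTER_CUBIC)[:,120:420+0]
B=cv2.resize(b[100:220,325:460],(300,267),interpolation=cv2.INTER_CUBIC);B=np.vstack([B,np.zeros((133,300,3))])
cv2.imwrite("pics/fin.png",np.clip(np.hstack([A,B]),0,255).astype(np.uint8)[:,:,::-1])
E
```

```text
time_s: 33.25
tcp_pos: [0.5628, -0.1432, 0.1768]
contact_force: [0.9, 0.0, 0.2]
gripper_width: 0.0596
time_s: 34.05
tcp_pos: [0.5647, -0.1427, 0.4133]
contact_force: [0.2, 0.2, -0.6]
gripper_width: 0.0602
time_s: 34.85
tcp_pos: [0.4903, 0.1427, 0.4076]
contact_force: [0.4, 1.1, -0.1]
gripper_width: 0.0599
top bar_end_a [(0.74, array([ 0.5531, -0.026 ])), (0.66, array([ 0.5778, -0.2755]))]
top stage_opening [(0.74, array([ 0.5805, -0.2678])), (0.62, array([0.665 , 0.0394]))]
top saddle_seat [(0.64, array([0.2801, 0.2014])), (0.61, array([ 0.5457, -0.0551])), (0.52, array([ 0.2097, -0.3511]))]
scene bar_end_a [(0.94, array([ 0.5747, -0.2707])), (0.88, array([ 0.5346, -0.0013]))]
scene stage_opening [(0.63, array([ 0.5792, -0.2704]))]
scene saddle_seat [(0.79, array([ 0.5527, -0.0613])), (0.63, array([ 0.304 , -0.3885])), (0.62, array([0.3797, 0.1403]))]
```

View pics/fin.png

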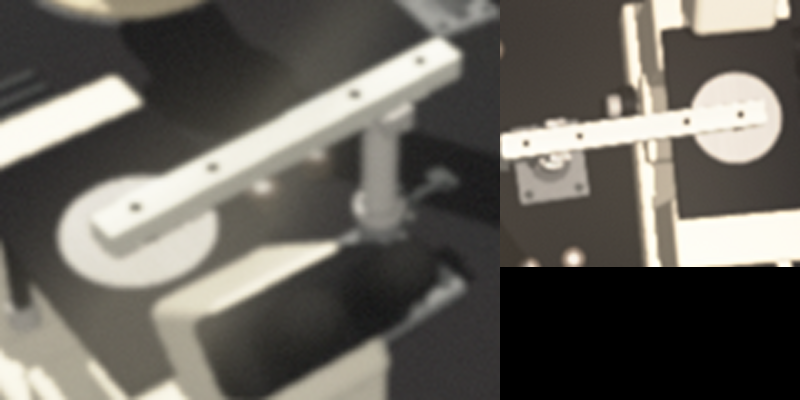

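The final view shows the bar level on the stage ring and the saddle, with the end hole at (740,115) in the top crop and the ring centre at (736,117). One numeric check before handing in.

Run:
```python
from h import *
def dark(c,im,z,P):
    p=proj(c,[[*P,z]])[0].round().astype(int);g=im[p[1]-4:p[1]+5,p[0]-4:p[0]+5]
    w=np.clip(np.percentile(g,60)-g,0,None);w[w<.35*w.max()]=0;ys,xs=np.mgrid[-4:5,-4:5]
    return atz(c,(p[0]+(w*xs).sum()/w.sum(),p[1]+(w*ys).sum()/w.sum()),z).round(4)
for c in("top","scene"):
    im=np.mean([cv2.cvtColor(eyes.camera(c),cv2.COLOR_RGB2GRAY).astype(float) for _ in range(4)],0)
    n,f=dark(c,im,.222,(.577,-.272)),dark(c,im,.222,(.5487,-.0135))
    print(c,n,f,np.linalg.norm(n-f))
print(manip.sense()["contact_force"])
```

```text
top [ 0.577  -0.2725  0.222 ] [ 0.5486 -0.0138  0.222 ] 0.2602542026557881
scene [ 0.578 -0.271  0.222] [ 0.5355 -0.0121  0.222 ] 0.26236512725589123
[-0.18542636 -1.26455824 -0.07032794]
```

```bash
python3 -c "
from plant import manip
print(manip.job_done(), manip.sense()['time_s'])"
```

```text
the job is handed in; nothing more can be done
the job is handed in; nothing more can be done
```

The bar now lies across the stage and the saddle with one end hole over the stage opening. I handed the job in at about 35–36 s of the 72 s allowed, with the arm clear of everything. The hand-in reported no verdict.

- **Prop:** I raised the column from the second notch to the sixth. The final click came at +40 mm, where the lifting force fell from about 13 N to 2 N. I then leaned on the saddle with 16–19 N (19.6 N was the highest reading) for over 0.5 s. It stopped hard and did not move.
- **Placing:** The bar touched down at the predicted height, pressing with about 3 N, and I released it and withdrew straight up.
- **Final check, top camera:** The end hole is at (0.577, -0.2725), which matches the measured opening centre to within a millimetre. The two end holes measure 260 mm apart, as they should.
- **Final check, scene camera:** This puts the near hole within 2 mm of that. It puts the far hole 13 mm off in x, which disagrees with the top view. I took that as a bad pixel measurement and did not pursue it.
- **Level:** I judged this by eye in the last picture and from the contact height. I did not measure it separately.
- **Fingertip offset:** The real fingertips turned out to be about 30 mm above the reported TCP when shut. I measured this by touching the seat and worked to that height from then on.

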